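# Close a checking frame's sliding stop on the drilled plate

## Task

Slide the checking frame's stop back to make room, then take the plate with two holes from the wooden board and lower it gently (do not drop it) onto the frame's rim, lengthways between the four lips, so that it lies flat and covers the opening at the fence end. Then slide the stop back in until the plate is held between fence and stop without any gap, and let go. Leave the other plates, the bottle and the pencil pot where they are.

Things in the scene. Friction and masses are not known exactly. Their poses are not given: they have to be found in the camera images.
- frame: Fixed checking frame: dark steel base 200 (x) x 90 (y) x 12 mm carrying an open rectangular aluminium rim, 50 mm wide outside, 34 mm inside, top 36 mm above the table. Origin: centre of the underside. x is the sliding direction. Steel fence at the -x end: inner face at x = -80 mm, 70 mm wide, 56 mm high. Lies left or right of the robot at any position and yaw in a wide range.
- frame_seat (a point): Where the centre of the plate's underside belongs, on the rim against the fence: x -30, y 0, z 36 mm of the frame; axes as the frame. The plate spans frame x -80 to +20. Four lips, 16 mm long in x, 6 mm thick, rising 5 mm above the rim, stand beside the rim at frame x = -68 and +8, y = +-30 mm (54 mm clear between the sides).
- stop (a joint): Sliding stop: steel block 24 (x) x 50 (y) x 13.5 mm riding on the rim, with a black upright grip on top. Value in m: 0 = nearest the fence (40 mm from fence to stop face), up to 0.110 sliding away from the fence (+x of the frame); free length = 40 mm + value. Starts too near the fence for the plate; stays where left; about 3 N moves it.
- stop_grip (a point): Centre of the top of the stop's black grip, 91 mm above the table. Grip: 22 mm in the frame's x, 16 mm in y, 41 mm tall, centred on the steel block, whose top is 50 mm above the table. The stop's face towards the fence is 12 mm from this point along the frame's -x. Axes as the frame.
- drilled_plate: Loose bare steel plate 100 (x) x 50 (y) x 10 mm, about 0.36 kg, with two 16 mm through holes at x = +-32 mm. Origin: centre of its underside. It lies flat on the wooden board, its middle is solid.
- board: Fixed low wooden board 130 (x) x 290 (y) x 18 mm; origin: centre of its underside on the table. The three plates lie on its top, side by side along y about 92 mm apart, in any order.
- plain_plate: Bystander: loose steel plate 100 x 50 x 10 mm without holes, on the board. Origin: centre of its underside.
- short_plate: Bystander: loose steel plate 74 x 50 x 10 mm with one 16 mm hole in the middle, on the board. Origin: centre of its underside.
- oil_bottle: Bystander: grey plastic bottle, 54 mm diameter, 150 mm tall, standing on the table between board and frame. Origin: centre of its underside.
- pencil_pot: Bystander: dark steel pot, 68 mm diameter, 90 mm tall, with pencils reaching to about 135 mm height and 30 mm from its axis; it stands close beside the frame. Origin: centre of its underside.

How it is judged:
By the outcome, as a careful person would: the job done as asked, in the order asked, and still so for the second after the job is handed in, with the robot touching nothing.
It also fails if it takes over 64 s, if anything falls off the work surface, if the arm or the gripper's body presses on something with over 40 N, if the wrist force passes 120 N, or if a joint passes its speed limit or range.

## Robot

A 6-joint arm with a two-finger parallel gripper is mounted at the origin on the work surface. World frame = base frame: x ahead of the robot, y to its left, z up, the work surface at z = 0. Lengths are in m, angles in rad, forces in N, time in s.
With the tool pointing down it reaches from about 0.275 to 0.875 m from the base axis. Payload 12.5 kg.
Tool frame: the origin (TCP) lies midway between the tips of the shut fingers; the grasp point (between the pads) lies 19 mm behind it; z points along the fingers, y is the line along which they close (so a half turn about z gives the same grasp; the last joint's range is limited). The gripper opens to 85 mm and grips with 20 to 120 N. Pads are 22 mm wide; open, the fingers measure 114 mm over their backs; the gripper's body (76 mm by 85 mm) begins 54 mm behind the grasp point. The pads swing forward as they close: fully open they stand 13 mm farther back than shut.
Start: joints at [-1.19, 0.351, 1.652, -0, 1.139, -0.085], TCP at [0.247, -0.491, 0.231] pointing down, gripper open.
Joint ranges: [-2.75, 2.75], [-0.79, 2.1], [0.01, 2.65], [-1.57, 4.71], [0.07, 3.14], [-2.87, 2.87]. Speed limits (rad/s): [2.22, 2.22, 2.79, 3.14, 3.14, 3.14].

## Interface

Orientations are given as [roll, pitch, yaw] about the fixed x, y, z axes, in that order (R = Rz(yaw) Ry(pitch) Rx(roll)).
In Python, from plant import bot gives the robot as it stands. The module is installed in compiled form; this text tells all that it offers.
- The arm moves only by the tool jog_arm, never from a script. Its argument "moves" is one flat list of numbers, 5 for each row, row after row: the opening, from -1 (shut) to 1 (fully open), then the shift along the tool's x, y, z as a fraction of full scale, then the turn about the tool's z as a fraction of full scale. In form: [claw, x, y, z, roll, claw, x, y, z, roll, ...]. A call has 1 to 12 rows; each row is the pose to reach, as a shift and turn from the pose commanded when the call began, along the tool's axes at that moment; what a row does not reach only later rows make up. Full scale, the value 1, is 20 cm for a shift and 30 degrees for a turn. A row lasts 1/10 s, in which the tool goes at most 50 mm and 8.59 degrees, less where a joint would pass 70% of its speed; a pose out of reach is approached as far as the arm can. A call with a number of a shift or a turn outside -1 to 1 is refused whole. A call with a gripper value outside its range is refused whole. The fingers move at their own pace and stop on an object; "newtons" is the grip in N (left out, the last holds). Time passes only in rows, so rows that repeat a pose let the fingers close. It gives the time, the measured TCP pose, the force, the opening and the grip force at its end, in the units of the state.
- bot.read_state(): the state, without advancing time (a new reading comes with each control period).
- bot.grab_frame(name): name is "scene" or "top" or "wrist"; returns (picture, depth): 400x640x3 uint8, red, green, blue; 400x640 float32, m along the optical axis (not along the pixel's ray), 0 where there is no reading.
- bot.camera_model(name): a dict with "camera_matrix" (3x3 intrinsics, pixels), "xyz" and "attitude" of the camera in the world. Camera axes: x right, y down, z forward; pixel columns grow to the right and rows downward; lengths in m; the calibration is good to about 2 mm. A picture is of the moment at which its call begins: read the wrist's pose just before it. camera_model takes no time and is no camera call; for the wrist camera it gives the pose at the moment of the call.
- bot.sign_off(): hands the job in; it is judged then, once.
The state is a dict: "clock": time; "joint_pos": joint angles; "joint_velocities": joint speeds; "joint_torque": joint torques, N m; "position": TCP position; "eef_rot": TCP orientation; "force": force on the tool from outside, world axes, zero at the start; "torque": the same for the moment, N m; "gripper_width": opening from 0.0 (shut) to 1.0 (fully open); "grip_force": force on a finger pad.
Only numpy, scipy, OpenCV 4.12 (cv2) and the standard library are available. Lean on these libraries where they do the work, as an engineer would, in place of code of your own. Each camera call takes 0.05 s, during which the arm holds its last target. There are 200 camera calls.

## Working session

There is one attempt and no reset: what is moved stays moved. The work goes in short steps, Python scripts to look and compute and a tool call to move; the robot and the scene stay as the last step left them, time stands still between calls to the robot, and variables do not carry over. Pictures are saved under pics/ and viewed, at most 11 in all, crops included, and the job is handed in when it is done.

Besides the shell and the picture viewer there is one more tool, called by a JSON object that holds its "fn" and its "kwargs", one argument or row to a line. jog_arm: Moves the arm, as the interface text tells. Its arguments: {"type":"object","properties":{"moves":{"type":"array","items":{"type":"number","minimum":-1,"maximum":1}},"newtons":{"type":"number"}},"required":["moves"]}

```bash
mkdir -p pics
cat > h.py <<'E'
import numpy as np, cv2
from scipy.spatial.transform import Rotation as R
from plant import bot
def cam(name):
    m=bot.camera_model(name); a=np.array(m["attitude"],float)
    Rm=a if a.shape==(3,3) else R.from_euler('xyz',a).as_matrix()
    return np.array(m["camera_matrix"]),np.array(m["xyz"]),Rm
def grab(name,tag):
    K,t,Rm=cam(name); p,d=bot.grab_frame(name)
    cv2.imwrite(f'pics/{tag}.png',p[:,:,::-1]); np.savez(f'pics/{tag}.npz',p=p,d=d,K=K,t=t,R=Rm)
    return p,d,K,t,Rm
def cloud(tag):
    f=np.load(f'pics/{tag}.npz'); d=f['d']; v,u=np.mgrid[:d.shape[0],:d.shape[1]]
    r=np.stack([u,v,np.ones_like(u)],-1)@np.linalg.inv(f['K']).T*d[...,None]
    return r@f['R'].T+f['t'],f['p'],d
def pix(tag,u,v,z):
    f=np.load(f'pics/{tag}.npz'); r=f['R']@np.linalg.inv(f['K'])@[u,v,1]; return f['t']+r*(z-f['t'][2])/r[2]
E
python3 - <<'E'
from h import *
for n in("top","scene"):
    print(bot.camera_model(n)); grab(n,n)
print(bot.read_state())
E
```

```text
{'camera_matrix': array([[365.30969995,   0.        , 316.80856116],
       [  0.        , 365.30969995, 204.62157923],
       [  0.        ,   0.        ,   1.        ]]), 'xyz': array([0.43811451, 0.007584  , 0.90770178]), 'attitude': array([-3.05553256, -0.02150659, -1.57386407])}
{'camera_matrix': array([[415.90020504,   0.        , 321.92842197],
       [  0.        , 415.90020504, 196.33456358],
       [  0.        ,   0.        ,   1.        ]]), 'xyz': array([1.09677875, 0.53192087, 0.62370087]), 'attitude': array([-2.16833393e+00, -2.53905810e-04,  2.31865388e+00])}
{'clock': 0.1, 'joint_pos': array([-1.18959401e+00,  3.51186356e-01,  1.65232381e+00,  8.54938308e-06,
        1.13912008e+00, -8.46123295e-02]), 'joint_velocities': array([ 0.00016498, -0.00088667, -0.00190905, -0.00084943, -0.00038277,
        0.00090853]), 'joint_torque': array([ 7.74401360e-04, -5.06832755e+01, -2.91877699e+01, -5.79942366e-05,
        2.68297495e-03,  2.21200321e-05]), 'position': array([ 0.24694482, -0.49112505,  0.23082386]), 'eef_rot': array([-3.14055943e+00, -9.54222848e-05,  4.65811013e-01]), 'force': array([-0.01674484,  0.27704602,  0.30121727]), 'torque': array([-0.03837035, -0.02006841,  0.00521122]), 'grip_force': 0.0, 'gripper_width': 0.9990006007051596}
```

View pics/top.png

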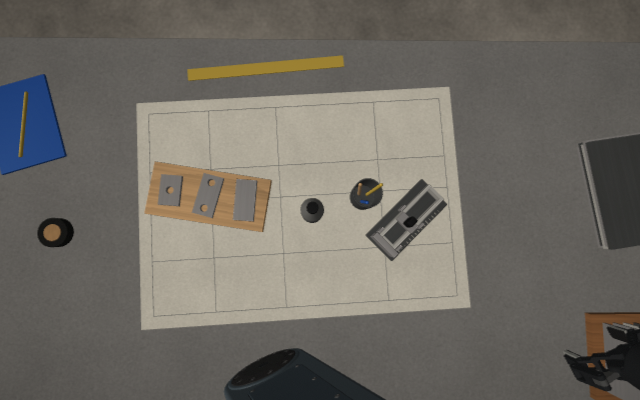

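View pics/scene.png

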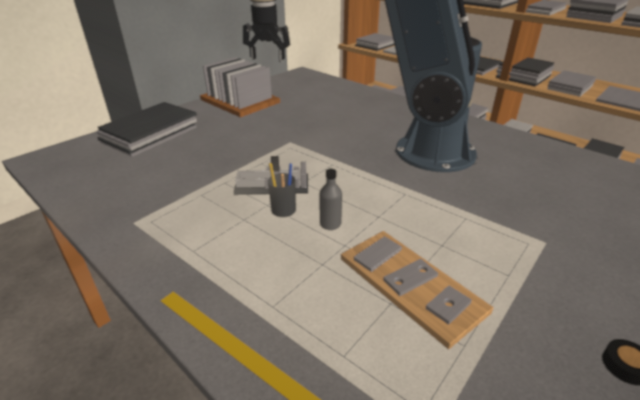

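Top view: the drilled plate is the middle one, with holes at about (211,183) and (205,209). The frame is at about (406,220), the pot at (366,193) and the bottle at (312,210). I'll enlarge the frame and the board.

Run:
```python
from h import *
p=cv2.imread('pics/top.png')
a=cv2.resize(p[170:270,340:460],None,fx=5,fy=5,interpolation=cv2.INTER_CUBIC)
cv2.imwrite('pics/cf.png',a)
b=cv2.resize(p[150:240,140:280],None,fx=5,fy=5,interpolation=cv2.INTER_CUBIC)
cv2.imwrite('pics/cb.png',b)
X,_,d=cloud('top')
for q in [(300,280),(312,210),(207,196),(410,221),(245,200)]: print(q,X[q[1],q[0]])
```

```text
(300, 280) [0.33144525 0.02949918 0.00223993]
(312, 210) [0.49231119 0.00111074 0.1489625 ]
(207, 196) [0.53524649 0.25305014 0.02682546]
(410, 221) [ 0.4712338  -0.21902463  0.0932229 ]
(245, 200) [0.52560327 0.16192732 0.02552241]
```

View pics/cf.png

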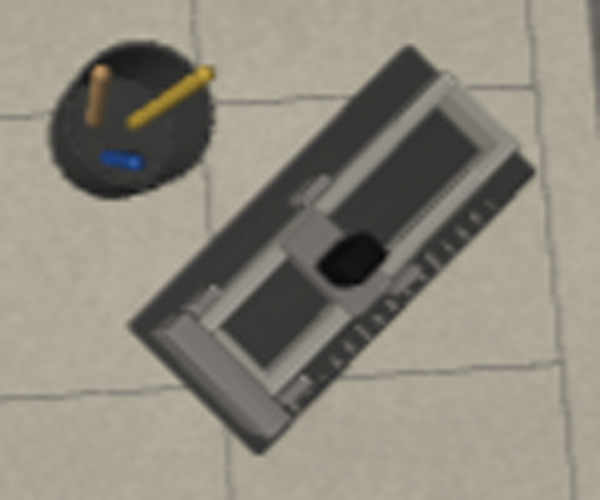

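View pics/cb.png

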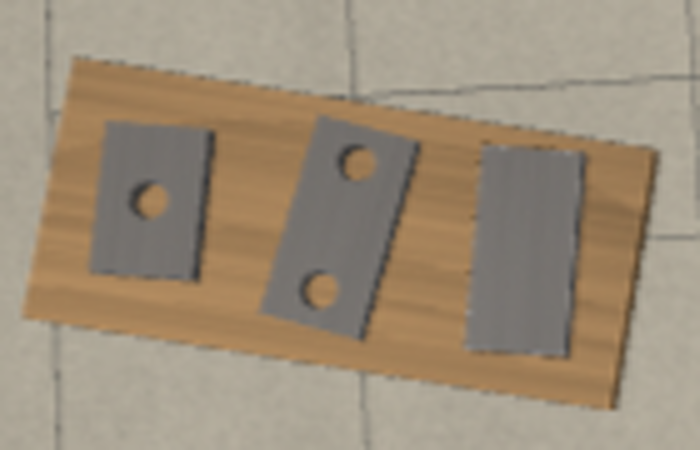

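The fence is at the frame's lower-left end (crop (225,385)), so frame +x runs up-right. The grip is at crop (352,258). The drilled plate's corners in its crop are (320,115), (418,143), (362,340) and (262,312).

Run:
```python
from h import *
def P(c,o,z): return pix('top',(c[0]+.5)/5-.5+o[0],(c[1]+.5)/5-.5+o[1],z)[:2]
B=np.array([P(c,(340,170),.012) for c in [(410,45),(533,172),(262,452),(130,325)]])
def info(n,B,ax):
    print(n,B.mean(0).round(4),np.linalg.norm(np.roll(B,-1,0)-B,axis=1).round(4),'yaw',np.degrees(np.arctan2(ax[1],ax[0])).round(2))
ax=(B[0]+B[1]-B[2]-B[3]); info('frame',B,ax)
D=np.array([P(c,(140,150),.028) for c in [(320,115),(418,143),(362,340),(262,312)]])
info('plate',D,D[0]+D[1]-D[2]-D[3])
H=[P(c,(140,150),.026) for c in [(358,163),(320,290)]];print('holes',H)
F=np.array([P(c,(340,170),.056) for c in [(185,318),(290,425)]])
print('fence',F)
X,p,d=cloud('top'); y=np.arctan2(ax[1],ax[0]); c,s=np.cos(y),np.sin(y)
L=(X[...,:2]-B.mean(0))@np.array([[c,-s],[s,c]]); z=X[...,2]
m=(abs(L[...,0])<.1)&(abs(L[...,1])<.03)&(z>.08); print('grip frame',m.sum(),L[m].mean(0),L[m].min(0),L[m].max(0),z[m].max())
m=(abs(L[...,0])<.11)&(abs(L[...,1])<.05)&(z>.05)&(z<.06);print('fence top',m.sum(),L[m].mean(0),L[m].min(0),L[m].max(0))
# plate depth check
m=(np.linalg.norm(X[...,:2]-D.mean(0),axis=-1)<.02);print('plate z',np.median(z[m]))
for n,lo,hi,zz in [('bottle',(.44,-.05),(.54,.06),.1),('pot',(.45,-.2),(.62,-.08),.07)]:
    m=(X[...,0]>lo[0])&(X[...,0]<hi[0])&(X[...,1]>lo[1])&(X[...,1]<hi[1])&(z>zz); print(n,m.sum(),X[m].min(0),X[m].max(0))
```

```text
frame [ 0.4794 -0.2332] [0.0872 0.1944 0.0889 0.1985] yaw -45.44
plate [0.5375 0.251 ] [0.0494 0.0985 0.0498 0.0988] yaw -14.76
holes [array([0.56893055, 0.24393573]), array([0.5072804 , 0.26077286])]
fence [[ 0.44445967 -0.15029094]
 [ 0.39472959 -0.19843224]]
grip frame 76 [-0.01400199  0.00169636] [-0.02443901 -0.00583085] [-0.00162583  0.0089537 ] 0.09470889052619136
fence top 308 [-0.06552167  0.00137489] [-0.09598508 -0.03419513] [-0.00096526  0.03478059]
plate z 0.027541640337718665
bottle 315 [ 0.47576443 -0.02145474  0.10008406] [0.52030045 0.02283659 0.15258774]
pot 285 [ 0.50291105 -0.15829829  0.07010434] [ 0.56941646 -0.09058791  0.13683781]
```

```bash
cat >> h.py <<'E'
FC=np.array([.4794,-.2332]); FY=np.radians(-45.44)
def fw(x,y,C=None,Y=None):
    C=FC if C is None else C; Y=FY if Y is None else Y
    c,s=np.cos(Y),np.sin(Y); return C+[c*x-s*y,s*x+c*y]
def go(x,y,z,yaw):
    "needed shift / turn in full-scale fractions from the measured pose"
    s=bot.read_state(); Rm=R.from_euler('xyz',s['eef_rot']).as_matrix()
    d=Rm.T@(np.array([x,y,z])-s['position'])/.2
    w=(yaw-np.degrees(s['eef_rot'][2])+180)%360-180
    print('t',round(s['clock'],2),'pos',s['position'].round(4),'yaw',np.degrees(s['eef_rot'][2]).round(2),'shift',d.round(4),'roll',round(-w/30,3),'F',s['force'].round(1),'w',round(s['gripper_width'],3))
E
python3 -c "
from h import *
go(*fw(-.014,0),.2,-45.44)"
```

```text
t 0.1 pos [ 0.2469 -0.4911  0.2308] yaw 26.69 shift [ 1.5962 -0.6967  0.155 ] roll 2.404 F [-0.   0.3  0.3] w 0.999
```

{"fn": "jog_arm", "kwargs": {
  "moves": [-0.1, 0.8, -0.35, 0, 1, -0.1, 0.8, -0.35, 0, 1, -0.1, 0.8, -0.35, 0, 1, -0.1, 0.8, -0.35, 0, 1, -0.1, 0.8, -0.35, 0, 1]
}}

```text
clock: 0.6
position: [0.3604, -0.3541, 0.2311]
eef_rot: [-3.141, 0.0, -0.058]
force: [-1.2, -0.6, -0.2]
gripper_width: 0.452
grip_force: 0.0
```

```bash
python3 -c "
from h import *
go(*fw(-.014,0),.2,-45.44)"
```

```text
t 0.6 pos [ 0.3604 -0.3541  0.2311] yaw -3.35 shift [ 0.5068 -0.6849  0.1563] roll 1.403 F [-1.2 -0.6 -0.2] w 0.452
```

{"fn": "jog_arm", "kwargs": {
  "moves": [-0.1, 0.507, -0.685, 0, 1, -0.1, 0.507, -0.685, 0, 1, -0.1, 0.507, -0.685, 0, 1, -0.1, 0.507, -0.685, 0, 1, -0.1, 0.507, -0.685, 0, 1]
}}

```text
clock: 1.1
position: [0.4694, -0.2237, 0.231]
eef_rot: [-3.141, 0.0, -0.582]
force: [-1.4, 0.1, 0.3]
gripper_width: 0.451
grip_force: 0.0
```

{"fn": "jog_arm", "kwargs": {
  "moves": [-0.1, 0, 0, 0, 0.403, -0.1, 0, 0, 0, 0.403, -0.1, 0, 0, 0, 0.403]
}}

```text
clock: 1.4
position: [0.4672, -0.2268, 0.2311]
eef_rot: [3.141, 0.0, -0.792]
force: [0.0, -0.0, 0.6]
gripper_width: 0.452
grip_force: 0.0
```

Run:
```python
from h import *
go(*fw(-.014,0),.2,-45.44)
grab('wrist','w1')
print(cam('wrist'))
p=cv2.imread('pics/w1.png')
f=np.load('pics/w1.npz')
# overlay the model: base corners z=12, rim z=36, fence top
def proj(x,y,z):
    P=np.r_[fw(x,y),z]; q=f['R'].T@(P-f['t']); q=f['K']@q; return tuple(int(v) for v in (q[:2]/q[2]).round())
for pts in ([(-.1,-.045,.012),(.1,-.045,.012),(.1,.045,.012),(-.1,.045,.012)],[(-.08,-.035,.056),(-.08,.035,.056)],[(-.080,-.025,.036),(.1,-.025,.036),(.1,.025,.036),(-.080,.025,.036)]):
    for a,b in zip(pts,pts[1:]+pts[:1]): cv2.line(p,proj(*a),proj(*b),(0,0,255),1)
cv2.imwrite('pics/w1o.png',p)
```

```text
t 1.4 pos [ 0.4672 -0.2268  0.2311] yaw -45.36 shift [-0.0045 -0.0212  0.1553] roll 0.003 F [ 0.  -0.   0.6] w 0.452
(array([[335.49173067,   0.        , 318.05140274],
       [  0.        , 335.49173067, 192.58171016],
       [  0.        ,   0.        ,   1.        ]]), array([ 0.5260347 , -0.28709353,  0.37492737]), array([[-7.11284201e-01, -6.63973028e-01, -2.30682906e-01],
       [-7.02904490e-01,  6.71770959e-01,  2.33771378e-01],
       [-2.51812672e-04,  3.28425939e-01, -9.44529692e-01]]))
```

View pics/w1o.png

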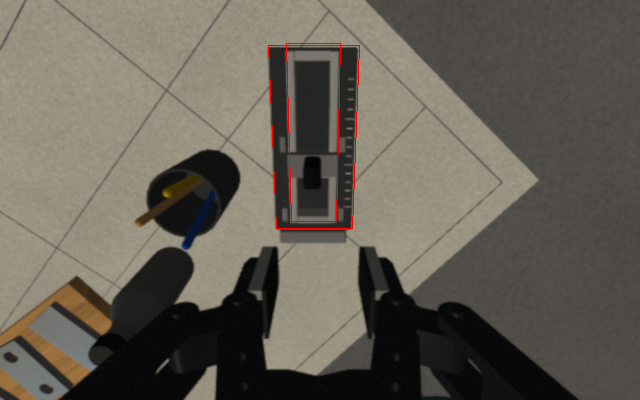

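The overlay matches the frame to about 1 px: base corners at (268,45), (358,45), (352,228) and (277,230), fence just below them. The grip is at (312,172). Descending to it.

{"fn": "jog_arm", "kwargs": {
  "moves": [-0.1, -0.004, -0.018, 0.5, 0, -0.1, -0.004, -0.018, 0.84, 0, -0.1, -0.004, -0.018, 0.84, 0, -0.1, -0.004, -0.018, 0.84, 0, -0.1, -0.004, -0.018, 0.84, 0, -0.1, -0.004, -0.018, 0.84, 0]
}}

```text
clock: 2.05
position: [0.4699, -0.2236, 0.064]
eef_rot: [-3.142, -0.001, -0.791]
force: [0.1, -0.6, 0.9]
gripper_width: 0.449
grip_force: 0.0
```

{"fn": "jog_arm", "kwargs": {
  "moves": [-1, 0, 0, 0, 0, -1, 0, 0, 0, 0, -1, 0, 0, 0, 0, -1, 0, 0, 0, 0, -1, 0, 0, 0, 0],
  "newtons": 30
}}

```text
clock: 2.55
position: [0.4712, -0.2232, 0.0651]
eef_rot: [-3.14, -0.004, -0.792]
force: [3.9, 4.8, 3.6]
gripper_width: 0.184
grip_force: 32.0
```

```bash
python3 -c "
from h import *
go(*fw(.061,0),.06,-45.44)"
```

```text
t 2.55 pos [ 0.4712 -0.2232  0.0651] yaw -45.37 shift [0.3693 0.0065 0.0269] roll 0.002 F [3.9 4.8 3.6] w 0.184
```

{"fn": "jog_arm", "kwargs": {
  "moves": [-1, 0.04, -0.006, 0, 0, -1, 0.08, -0.006, 0, 0, -1, 0.12, -0.006, 0, 0, -1, 0.16, -0.006, 0, 0, -1, 0.2, -0.006, 0, 0, -1, 0.24, -0.006, 0, 0, -1, 0.28, -0.006, 0, 0, -1, 0.32, -0.006, 0, 0, -1, 0.36, -0.006, 0, 0, -1, 0.4, -0.006, 0, 0, -1, 0.4, -0.006, 0, 0, -1, 0.4, -0.006, 0, 0]
}}

```text
clock: 3.75
position: [0.5276, -0.2802, 0.0651]
eef_rot: [-3.141, -0.004, -0.792]
force: [-0.7, -3.2, 6.0]
gripper_width: 0.181
grip_force: 32.6
```

```bash
python3 -c "
from h import *
go(*fw(.061,0),.06,-45.44)"
```

```text
t 3.75 pos [ 0.5276 -0.2802  0.0651] yaw -45.38 shift [-0.0316  0.0067  0.0254] roll 0.002 F [-0.7 -3.2  6. ] w 0.181
```

{"fn": "jog_arm", "kwargs": {
  "moves": [-0.3, 0, 0, 0, 0, -0.3, 0, 0, 0, 0, -0.1, 0, 0, 0, 0, -0.1, 0, 0, -0.1, 0, -0.1, 0, 0, -0.35, 0, -0.1, 0, 0, -0.6, 0, -0.1, 0, 0, -0.85, 0, 0.5, -0.2, 0, -0.9, 0, 0.5, -0.4, 0, -0.9, 0, 0.5, -0.4, 0, -0.9, 0, 0.5, -0.4, 0, -0.9, 0]
}}

```text
clock: 4.85
position: [0.4705, -0.2218, 0.2437]
eef_rot: [-3.141, -0.001, -0.792]
force: [0.4, -0.6, -0.2]
gripper_width: 0.748
grip_force: 0.0
```

Run:
```python
from h import *
import h
grab('wrist','w2')
go(.5375,.251,.24,-14.8)
f=np.load('pics/w2.npz'); p=cv2.imread('pics/w2.png')
h.FC=fw(0,.0013); h.FY=np.radians(-45.4)
def proj(x,y,z,C=h.FC):
    P=np.r_[fw(x,y,h.FC,h.FY),z]; q=f['R'].T@(P-f['t']); q=f['K']@q; return q[:2]/q[2]
c=proj(-.01,0,.036); u0,v0=int(c[0]-66),int(c[1]-100); k=4
u0=max(u0,0); v0=max(v0,0)
img=cv2.resize(p[v0:v0+200,u0:u0+132],None,fx=3,fy=3,interpolation=cv2.INTER_CUBIC)
im2=img.copy()
for pts in ([(-.1,-.045,.012),(.1,-.045,.012),(.1,.045,.012),(-.1,.045,.012)],[(-.080,-.035,.056),(-.08,.035,.056)],[(-.080,-.025,.036),(.1,-.025,.036),(.1,.025,.036),(-.080,.025,.036)],[(-.076,.027,.041),(-.06,.027,.041)],[(.0,.027,.041),(.016,.027,.041)],[(-.076,-.027,.041),(-.06,-.027,.041)],[(.0,-.027,.041),(.016,-.027,.041)]):
    for a,b in zip(pts,pts[1:]+pts[:1]):
        a,b=[tuple(int(v) for v in ((proj(*q)-[u0,v0]+.5)*3-.5).round()) for q in (a,b)]; cv2.line(im2,a,b,(0,0,255),1)
cv2.imwrite('pics/w2o.png',np.hstack([img,im2])[:600]); print(u0,v0,img.shape)
```

```text
t 4.9 pos [ 0.471  -0.2223  0.2436] yaw -45.39 shift [-1.4511 -1.8989  0.0171] roll -1.02 F [ 0.1  0.  -0.5] w 0.75
252 55 (600, 396, 3)
```

View pics/w2o.png

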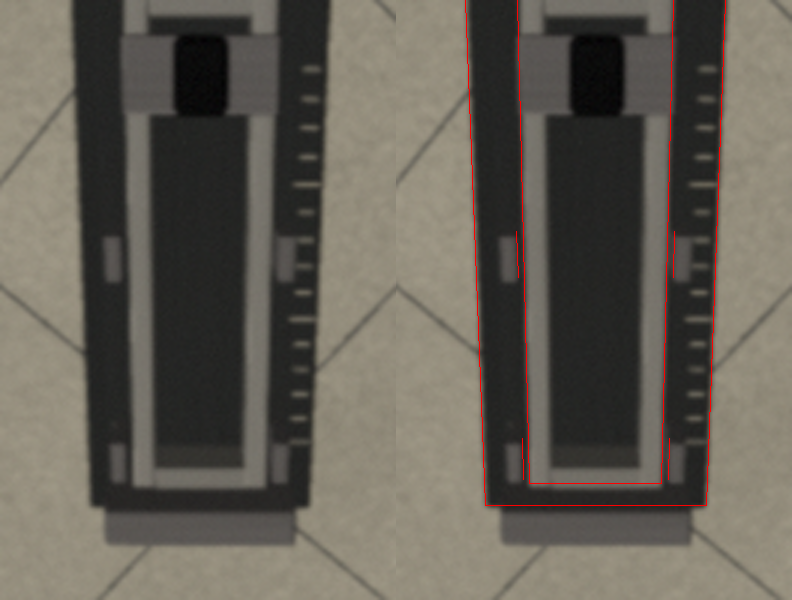

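The overlay fits sideways to about 0.3 mm. The lips at (113,260), (286,260), (118,464) and (280,464) sit about 1.5 mm further toward −x than my model. I'll correct for that and go on to the plate.

Add to h.py:
```python
FC=fw(-.0012,.0013); FY=np.radians(-45.4)
```

```text
(no output)
```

{"fn": "jog_arm", "kwargs": {
  "moves": [0.5, -0.75, -0.95, 0, -1, 0.5, -0.75, -0.95, 0, -1, 0.5, -0.75, -0.95, 0, -1, 0.5, -0.75, -0.95, 0, -1, 0.5, -0.75, -0.95, 0, -1, 0.5, -0.75, -0.95, 0, -1]
}}

```text
clock: 5.5
position: [0.5016, 0.0218, 0.243]
eef_rot: [-3.141, 0.0, -0.265]
force: [-0.1, -1.0, -0.4]
gripper_width: 0.751
grip_force: 0.0
```

```bash
python3 -c "
from h import *
go(.5375,.251,.2,-14.8)"
```

```text
t 5.5 pos [0.5016 0.0218 0.243 ] yaw -15.17 shift [-0.1264 -1.1531  0.216 ] roll -0.012 F [-0.1 -1.  -0.4] w 0.751
```

{"fn": "jog_arm", "kwargs": {
  "moves": [0.5, -0.126, -1, 0, -0.012, 0.5, -0.126, -1, 0, -0.012, 0.5, -0.126, -1, 0, -0.012, 0.5, -0.126, -1, 0, -0.012, 0.5, -0.126, -1, 0, -0.012, 0.5, -0.126, -1, 0, -0.012]
}}

```text
clock: 6.1
position: [0.5299, 0.2178, 0.2425]
eef_rot: [3.141, 0.001, -0.261]
force: [-0.3, -0.1, 0.0]
gripper_width: 0.748
grip_force: 0.0
```

Run:
```python
from h import *
grab('wrist','w3')
go(.5375,.251,.2,-14.8)
f=np.load('pics/w3.npz'); p=cv2.imread('pics/w3.png')
q=f['K']@(f['R'].T@(np.array([.5375,.251,.028])-f['t'])); c=q[:2]/q[2]
u0,v0=int(c[0]-66),int(c[1]-75); print(c,u0,v0)
cv2.imwrite('pics/w3c.png',cv2.resize(p[max(v0,0):v0+150,u0:u0+132],None,fx=4,fy=4,interpolation=cv2.INTER_CUBIC))
```

```text
t 6.15 pos [0.5298 0.2169 0.2427] yaw -15.05 shift [-0.007  -0.175   0.2134] roll -0.008 F [0.5 0.4 0.3] w 0.75
[286.71104391 158.53754247] 220 83
```

View pics/w3c.png

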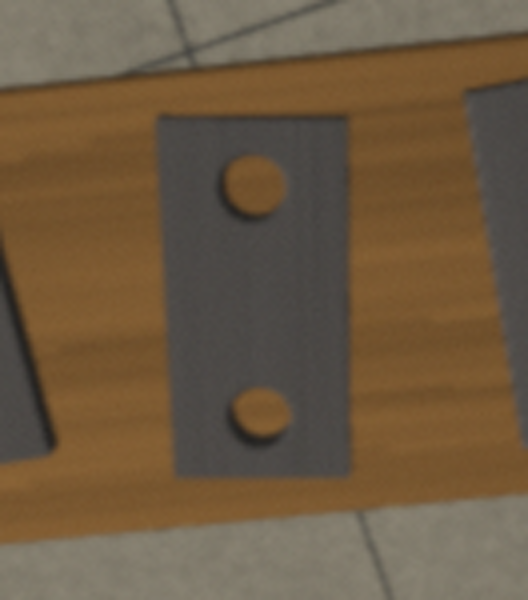

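The plate's top corners in this crop are (159,118), (349,116), (351,477) and (176,477).

Run:
```python
from h import *
D=np.array([pix('w3',(a+.5)/4-.5+220,(b+.5)/4-.5+83,.028)[:2] for a,b in [(159,118),(349,116),(351,477),(176,477)]])
ax=D[0]+D[1]-D[2]-D[3]; y=np.degrees(np.arctan2(ax[1],ax[0]))
print(D.mean(0),np.linalg.norm(np.roll(D,-1,0)-D,axis=1),y)
go(*D.mean(0),.06,y)
```

```text
[0.53777878 0.25359332] [0.04958163 0.10065417 0.04994919 0.10014103] -15.453735384805595
t 6.15 pos [0.5298 0.2169 0.2427] yaw -15.05 shift [-0.0086 -0.1884  0.9134] roll 0.013 F [0.5 0.4 0.3] w 0.75
```

{"fn": "jog_arm", "kwargs": {
  "moves": [0.5, -0.009, -0.186, 0.2, 0.01, 0.5, -0.009, -0.186, 0.4, 0.01, 0.5, -0.009, -0.186, 0.65, 0.01, 0.5, -0.009, -0.186, 0.9, 0.01, 0.5, -0.009, -0.186, 0.91, 0.01, 0.5, -0.009, -0.186, 0.91, 0.01, 0.5, -0.009, -0.186, 0.91, 0.01]
}}

```text
clock: 6.85
position: [0.5391, 0.2539, 0.0642]
eef_rot: [-3.139, -0.003, -0.269]
force: [-0.1, 0.8, 0.4]
gripper_width: 0.749
grip_force: 0.0
```

```bash
python3 -c "
from h import *
go(.5377,.2532,.019,-15.3)"
```

```text
t 6.85 pos [0.5391 0.2539 0.0642] yaw -15.39 shift [-0.0066  0.0056  0.2262] roll -0.003 F [-0.1  0.8  0.4] w 0.749
```

{"fn": "jog_arm", "kwargs": {
  "moves": [0.4, -0.004, 0.003, 0.1, 0, 0.4, -0.004, 0.003, 0.16, 0, 0.4, -0.004, 0.003, 0.2, 0, 0.4, -0.004, 0.003, 0.22, 0, 0.4, -0.004, 0.003, 0.23, 0, 0.4, -0.004, 0.003, 0.23, 0]
}}

```text
clock: 7.45
position: [0.5365, 0.2537, 0.0155]
eef_rot: [-3.141, -0.0, -0.268]
force: [0.1, -0.2, 0.5]
gripper_width: 0.699
grip_force: 0.0
```

{"fn": "jog_arm", "kwargs": {
  "moves": [0, 0, 0, 0, 0, 0, 0, 0, 0, 0, 0, 0, 0, 0, 0, -0.2, 0, 0, 0, 0, -0.2, 0, 0, 0, 0],
  "newtons": 60
}}

```text
clock: 7.95
position: [0.5368, 0.2538, 0.0162]
eef_rot: [-3.141, -0.001, -0.268]
force: [-1.7, -0.6, 5.4]
gripper_width: 0.561
grip_force: 63.0
```

{"fn": "jog_arm", "kwargs": {
  "moves": [-0.2, 0, 0, -0.05, 0, -0.2, 0, 0, -0.1, 0, -0.2, 0, 0, -0.2, 0, -0.2, 0, 0, -0.35, 0, -0.2, 0, 0, -0.5, 0, -0.2, 0, 0, -0.65, 0, -0.2, 0, 0, -0.8, 0, -0.2, 0, 0, -0.95, 0, -0.2, 0, 0, -1, 0, -0.2, 0, 0, -1, 0]
}}

```text
clock: 8.95
position: [0.5367, 0.2538, 0.2166]
eef_rot: [-3.14, -0.002, -0.268]
force: [0.3, -0.1, -4.1]
gripper_width: 0.564
grip_force: 63.0
```

Run:
```python
from h import *
print(bot.read_state()['grip_force'])
x,y=fw(-.027,0); print(x,y); go(x,y,.22,-45.4)
grab('wrist','w4')
```

```text
62.994232177734375
0.46052615150442766 -0.21220812494479346
t 8.95 pos [0.5367 0.2538 0.2166] yaw -15.34 shift [ 0.2492  2.3476 -0.02  ] roll 1.002 F [ 0.3 -0.1 -4.1] w 0.564
```

View pics/w4.png

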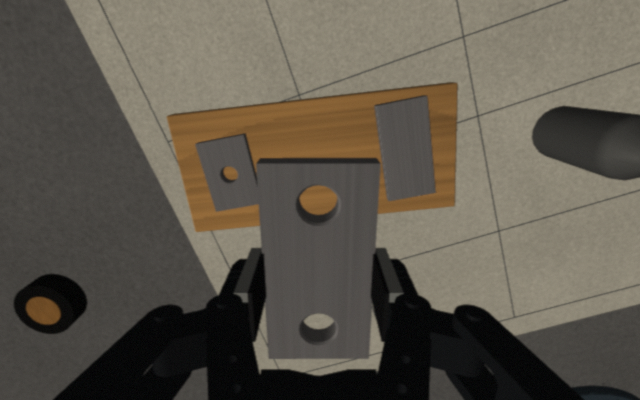

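The plate is held squarely, with top corners at about (258,160), (379,160), (371,358) and (268,358). I'll measure its offset in the hand.

Run:
```python
from h import *
s=bot.read_state(); Rm=R.from_euler('xyz',s['eef_rot']).as_matrix(); t=s['position']
D=np.array([pix('w4',a,b,t[2]+.0118) for a,b in [(258,163),(379,163),(371,358),(268,358)]])
D=(D-t)@Rm
print((D.mean(0)*1000).round(1),np.linalg.norm(np.roll(D,-1,0)-D,axis=1).round(4)); a=D[0]+D[1]-D[2]-D[3]; print(np.degrees(np.arctan2(a[1],a[0])))
X,_,d=cloud('w4')
for v in (175,230,260,290,340): print(v,(Rm.T@(X[v,300]-t)*1000).round(1),(Rm.T@(X[v,340]-t)*1000).round(1))
```

```text
[ -0.1   0.2 -11.8] [0.0496 0.1018 0.0524 0.1019]
-0.23203386556635675
175 [ 46.7  -7.5 -15.3] [ 46.4   8.8 -14.2]
230 [ 22.   -8.  -14.8] [ 21.5   9.3 -13.6]
260 [  7.5  -8.2 -15. ] [  7.3   9.5 -14.7]
290 [ -8.   -8.5 -15.1] [ -8.    9.8 -15.2]
340 [-36.5  -9.1 -15.1] [-36.1  10.3 -15.5]
```

{"fn": "jog_arm", "kwargs": {
  "moves": [-0.2, 0.01, 0.1, -0.02, 0.1, -0.2, 0.03, 0.25, -0.05, 0.3, -0.2, 0.05, 0.45, -0.05, 0.5, -0.2, 0.07, 0.65, -0.05, 0.7, -0.2, 0.09, 0.85, -0.05, 0.9, -0.2, 0.106, 1, -0.05, 1, -0.2, 0.106, 1, -0.05, 1]
}}

```text
clock: 9.7
position: [0.5023, 0.0517, 0.224]
eef_rot: [3.139, 0.001, -0.798]
force: [0.2, 0.3, -3.4]
gripper_width: 0.56
grip_force: 63.1
```

```bash
python3 -c "
from h import *
go(*fw(-.027,0),.22,-45.4)"
```

```text
t 9.7 pos [0.5023 0.0517 0.224 ] yaw -45.71 shift [0.7985 1.071  0.0216] roll -0.01 F [ 0.2  0.3 -3.4] w 0.56
```

{"fn": "jog_arm", "kwargs": {
  "moves": [-0.2, 0.1, 0.13, 0, -0.01, -0.2, 0.22, 0.3, 0, -0.01, -0.2, 0.36, 0.48, 0, -0.01, -0.2, 0.5, 0.66, 0, -0.01, -0.2, 0.62, 0.84, 0, -0.01, -0.2, 0.72, 0.95, 0, -0.01, -0.2, 0.745, 1, 0, -0.01, -0.2, 0.745, 1, 0, -0.01, -0.2, 0.745, 1, 0, -0.01]
}}

```text
clock: 10.6
position: [0.466, -0.1905, 0.2247]
eef_rot: [3.141, 0.001, -0.786]
force: [-1.2, -0.1, -3.7]
gripper_width: 0.563
grip_force: 63.3
```

```bash
python3 -c "
from h import *
go(*fw(-.027,0),.1,-45.4)"
```

```text
t 10.6 pos [ 0.466  -0.1905  0.2247] yaw -45.05 shift [0.0583 0.0959 0.6233] roll 0.012 F [-1.2 -0.1 -3.7] w 0.563
```

{"fn": "jog_arm", "kwargs": {
  "moves": [-0.2, 0.03, 0.05, 0.1, 0.01, -0.2, 0.058, 0.096, 0.2, 0.01, -0.2, 0.058, 0.096, 0.35, 0.01, -0.2, 0.058, 0.096, 0.5, 0.01, -0.2, 0.058, 0.096, 0.65, 0.01, -0.2, 0.058, 0.096, 0.75, 0.01, -0.2, 0.058, 0.096, 0.75, 0.01, -0.2, 0.058, 0.096, 0.75, 0.01]
}}

```text
clock: 11.4
position: [0.4614, -0.2124, 0.0757]
eef_rot: [-3.142, 0.0, -0.79]
force: [0.8, -0.8, -2.5]
gripper_width: 0.567
grip_force: 63.3
```

Run:
```python
from h import *
for i in range(3): go(*fw(-.027,0),.034,-45.4); grab('wrist','w5')
```

```text
t 11.4 pos [ 0.4614 -0.2124  0.0757] yaw -45.28 shift [-0.0036  0.0022  0.2086] roll 0.004 F [ 0.8 -0.8 -2.5] w 0.567
t 11.45 pos [ 0.4617 -0.2128  0.0763] yaw -45.29 shift [-0.0065  0.002   0.2115] roll 0.004 F [ 0.9  0.3 -3. ] w 0.563
t 11.5 pos [ 0.4618 -0.2131  0.0766] yaw -45.31 shift [-0.0079  0.0015  0.2128] roll 0.003 F [ 0.3  0.2 -3.7] w 0.565
```

View pics/w5.png

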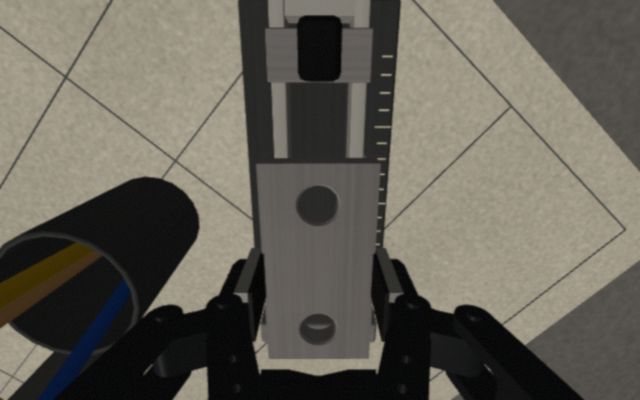

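The plate (x 258–380) is centred over the rim (x 273–366), with the stop well clear at (319,55). Lowering it.

{"fn": "jog_arm", "kwargs": {
  "moves": [-0.2, -0.007, 0.001, 0.05, 0.003, -0.2, -0.007, 0.001, 0.1, 0.003, -0.2, -0.007, 0.001, 0.14, 0.003, -0.2, -0.007, 0.001, 0.165, 0.003, -0.2, -0.007, 0.001, 0.175, 0.003, -0.2, -0.007, 0.001, 0.18, 0.003, -0.2, -0.007, 0.001, 0.18, 0.003, -0.2, -0.007, 0.001, 0.18, 0.003]
}}

```text
clock: 12.35
position: [0.46, -0.2124, 0.0395]
eef_rot: [-3.141, -0.0, -0.793]
force: [-0.2, 0.3, -3.5]
gripper_width: 0.563
grip_force: 63.4
```

{"fn": "jog_arm", "kwargs": {
  "moves": [-0.2, 0, 0, 0.003, 0, -0.2, 0, 0, 0.006, 0, -0.2, 0, 0, 0.009, 0, -0.2, 0, 0, 0.012, 0, -0.2, 0, 0, 0.015, 0, -0.2, 0, 0, 0.018, 0, -0.2, 0, 0, 0.018, 0]
}}

```text
clock: 13.05
position: [0.4598, -0.2123, 0.0356]
eef_rot: [3.142, 0.0, -0.793]
force: [0.2, 0.5, -3.0]
gripper_width: 0.566
grip_force: 63.4
```

```bash
python3 -c "
from h import *
go(*fw(-.027,0),.034,-45.4)"
```

```text
t 13.05 pos [ 0.4598 -0.2123  0.0356] yaw -45.43 shift [ 0.0022 -0.0031  0.0081] roll -0.001 F [ 0.2  0.5 -3. ] w 0.566
```

{"fn": "jog_arm", "kwargs": {
  "moves": [-0.2, 0, 0, 0.003, 0, -0.2, 0, 0, 0.006, 0, -0.2, 0, 0, 0.008, 0, -0.2, 0, 0, 0.008, 0]
}}

```text
clock: 13.45
position: [0.4598, -0.2123, 0.0342]
eef_rot: [-3.142, -0.0, -0.793]
force: [-1.2, 0.7, 0.5]
gripper_width: 0.566
grip_force: 63.7
```

{"fn": "jog_arm", "kwargs": {
  "moves": [-0.2, 0, 0, 0.003, 0, -0.2, 0, 0, 0.005, 0, -0.2, 0, 0, 0.005, 0]
}}

```text
clock: 13.75
position: [0.4598, -0.2123, 0.0341]
eef_rot: [-3.142, -0.0, -0.793]
force: [-6.2, 2.6, 15.8]
gripper_width: 0.563
grip_force: 65.5
```

The plate has touched down at the expected height. I'll ease the load off, then open.

{"fn": "jog_arm", "kwargs": {
  "moves": [-0.2, 0, 0, -0.004, 0, -0.2, 0, 0, -0.004, 0]
}}

```text
clock: 13.95
position: [0.4599, -0.2124, 0.0342]
eef_rot: [-3.141, -0.0, -0.793]
force: [-2.4, 1.9, 5.9]
gripper_width: 0.564
grip_force: 64.4
```

{"fn": "jog_arm", "kwargs": {
  "moves": [0.3, 0, 0, 0, 0, 0.3, 0, 0, 0, 0, 0.3, 0, 0, 0, 0, 0.3, 0, 0, 0, 0, 0.3, 0, 0, -0.05, 0, 0.3, 0, 0, -0.15, 0, 0.3, 0, 0, -0.35, 0, 0.3, 0, 0, -0.6, 0, 0.3, 0, 0, -0.85, 0, 0.3, 0, 0, -0.85, 0, 0.3, 0, 0, -0.85, 0]
}}

```text
clock: 15.05
position: [0.4601, -0.2125, 0.2054]
eef_rot: [-3.141, -0.003, -0.793]
force: [-0.0, 0.1, 0.0]
gripper_width: 0.656
grip_force: 0.0
```

Run:
```python
from h import *
go(*fw(.0675,0),.22,-45.4)
grab('wrist','w6')
X,p,d=cloud('w6'); c,s=np.cos(FY),np.sin(FY)
L=(X[...,:2]-FC)@np.array([[c,-s],[s,c]]); z=X[...,2]
m=(z>.08)&(z<.1)&(abs(L[...,1])<.02)&(L[...,0]>.03)&(L[...,0]<.11); print('grip',m.sum(),L[m].mean(0),z[m].mean())
for x in (-.07,-.05,-.03,-.01,.01):
  print(x,[round(float(np.median(z[(abs(L[...,0]-x)<.004)&(abs(L[...,1]-y)<.004)])),4) for y in (-.018,0,.018)])
m=(abs(z-.046)<.004)&(abs(L[...,1])<.02)&(L[...,0]<.035); print('plate x',L[m].min(0),L[m].max(0))
```

```text
t 15.05 pos [ 0.4601 -0.2125  0.2054] yaw -45.43 shift [ 0.4733 -0.0029 -0.0716] roll -0.001 F [-0.   0.1  0. ] w 0.656
grip 701 [ 0.06810175 -0.00073389] 0.0917352142137139
-0.07 [0.0472, 0.0394, 0.0472]
-0.05 [0.0474, 0.0473, 0.0471]
-0.03 [0.0473, 0.0472, 0.0474]
-0.01 [0.2888, 0.0472, 0.2875]
0.01 [0.0471, 0.0133, 0.0472]
plate x [-0.08144279 -0.01999857] [0.02420086 0.01999599]
```

View pics/w6.png

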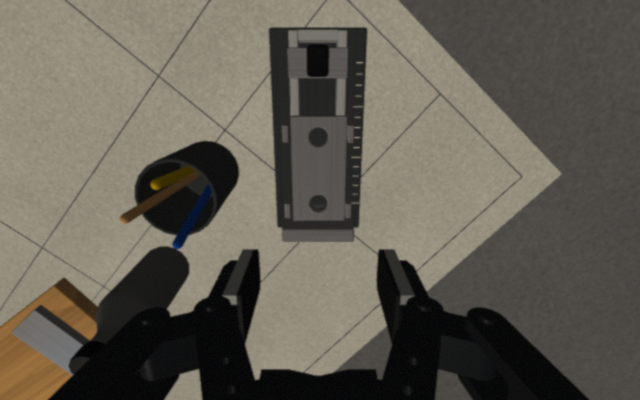

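The plate lies flat between the lips: top height is uniform at 47 mm and its end is at frame x ≈ 23 mm. The grip is at (317,60), frame x 68 mm. Now closing the stop.

{"fn": "jog_arm", "kwargs": {
  "moves": [-0.1, 0.2, -0.003, 0, 0, -0.1, 0.4, -0.003, 0, 0, -0.1, 0.475, -0.003, 0, 0, -0.1, 0.475, -0.003, 0.1, 0, -0.1, 0.475, -0.003, 0.3, 0, -0.1, 0.475, -0.003, 0.5, 0, -0.1, 0.475, -0.003, 0.68, 0, -0.1, 0.475, -0.003, 0.71, 0, -0.1, 0.475, -0.003, 0.71, 0, -0.1, 0.475, -0.003, 0.71, 0]
}}

```text
clock: 16.1
position: [0.5275, -0.28, 0.0632]
eef_rot: [-3.141, -0.002, -0.793]
force: [0.6, -0.2, 0.3]
gripper_width: 0.451
grip_force: 0.0
```

{"fn": "jog_arm", "kwargs": {
  "moves": [-1, 0, 0, 0, 0, -1, 0, 0, 0, 0, -1, 0, 0, 0, 0, -1, 0, 0, 0, 0, -1, 0, 0, 0, 0],
  "newtons": 30
}}

```text
clock: 16.6
position: [0.5276, -0.2801, 0.0635]
eef_rot: [-3.141, -0.002, -0.793]
force: [-1.8, -0.1, 6.9]
gripper_width: 0.181
grip_force: 32.3
```

```bash
python3 -c "
from h import *
go(*fw(.032,0),.064,-45.4)"
```

```text
t 16.6 pos [ 0.5276 -0.2801  0.0635] yaw -45.43 shift [-0.1819  0.0005 -0.0029] roll -0.001 F [-1.8 -0.1  6.9] w 0.181
```

Move in 30 mm, then slow small steps.

{"fn": "jog_arm", "kwargs": {
  "moves": [-1, -0.02, 0, 0, 0, -1, -0.04, 0, 0, 0, -1, -0.06, 0, 0, 0, -1, -0.08, 0, 0, 0, -1, -0.1, 0, 0, 0, -1, -0.12, 0, 0, 0, -1, -0.135, 0, 0, 0, -1, -0.145, 0, 0, 0, -1, -0.15, 0, 0, 0, -1, -0.155, 0, 0, 0, -1, -0.155, 0, 0, 0]
}}

```text
clock: 17.7
position: [0.506, -0.2582, 0.0635]
eef_rot: [-3.141, -0.003, -0.793]
force: [-0.3, -1.0, 7.8]
gripper_width: 0.176
grip_force: 32.5
```

{"fn": "jog_arm", "kwargs": {
  "moves": [-1, -0.003, 0, 0, 0, -1, -0.006, 0, 0, 0, -1, -0.009, 0, 0, 0, -1, -0.012, 0, 0, 0, -1, -0.015, 0, 0, 0, -1, -0.018, 0, 0, 0, -1, -0.02, 0, 0, 0, -1, -0.02, 0, 0, 0]
}}

```text
clock: 18.5
position: [0.5036, -0.2557, 0.0635]
eef_rot: [-3.141, -0.004, -0.793]
force: [1.7, -3.3, 6.0]
gripper_width: 0.184
grip_force: 32.2
```

```bash
python3 -c "
from h import *
go(*fw(.032,0),.064,-45.4)"
```

```text
t 18.5 pos [ 0.5036 -0.2557  0.0635] yaw -45.43 shift [-0.0107  0.0006 -0.0025] roll -0.001 F [ 1.7 -3.3  6. ] w 0.184
```

{"fn": "jog_arm", "kwargs": {
  "moves": [-1, -0.003, 0, 0, 0, -1, -0.006, 0, 0, 0, -1, -0.009, 0, 0, 0, -1, -0.012, 0, 0, 0, -1, -0.012, 0, 0, 0, -1, -0.012, 0, 0, 0]
}}

```text
clock: 19.1
position: [0.5021, -0.2542, 0.0635]
eef_rot: [-3.141, -0.005, -0.793]
force: [2.6, -5.5, 4.8]
gripper_width: 0.178
grip_force: 31.9
```

{"fn": "jog_arm", "kwargs": {
  "moves": [-1, -0.003, 0, 0, 0, -1, -0.006, 0, 0, 0, -1, -0.006, 0, 0, 0]
}}

```text
clock: 19.4
position: [0.5021, -0.2541, 0.0636]
eef_rot: [-3.14, -0.008, -0.793]
force: [7.4, -9.6, -1.8]
gripper_width: 0.178
grip_force: 31.2
```

It stopped at frame x = 32 mm, exactly as expected for a seated plate, with about 12 N. Letting go.

{"fn": "jog_arm", "kwargs": {
  "moves": [-0.3, 0, 0, 0, 0, -0.3, 0, 0, 0, 0, -0.1, 0, 0, 0, 0, -0.1, 0, 0, 0, 0, -0.1, 0, 0, -0.1, 0, -0.1, 0, 0, -0.3, 0, -0.1, 0, 0, -0.5, 0, -0.1, 0, 0, -0.7, 0, -0.1, -0.2, 0, -0.8, 0, -0.1, -0.2, 0, -0.8, 0, -0.1, -0.2, 0, -0.8, 0]
}}

```text
clock: 20.5
position: [0.4717, -0.2233, 0.2224]
eef_rot: [-3.141, -0.001, -0.792]
force: [-1.1, -0.6, 0.1]
gripper_width: 0.453
grip_force: 0.0
```

Run:
```python
from h import *
go(*fw(.032,0),.2,-45.4)
grab('wrist','w7'); p=cv2.imread('pics/w7.png')
f=np.load('pics/w7.npz'); q=f['K']@(f['R'].T@(np.r_[fw(-.03,0),.046]-f['t'])); u,v=(q[:2]/q[2]).astype(int); print(u,v)
v0=max(v-90,0)
cv2.imwrite('pics/w7c.png',cv2.resize(p[v0:v0+150,u-70:u+70],None,fx=4,fy=4,interpolation=cv2.INTER_CUBIC))
```

```text
t 20.5 pos [ 0.4717 -0.2233  0.2224] yaw -45.41 shift [0.2162 0.0006 0.1122] roll -0.0 F [-1.1 -0.6  0.1] w 0.453
317 184
```

View pics/w7c.png

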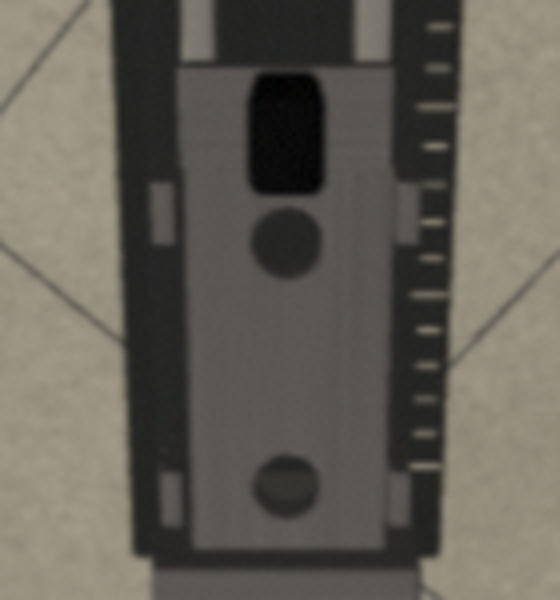

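Run:
```python
from h import *
f=np.load('pics/w7.npz')
def pr(x,z,y=0):
    q=f['K']@(f['R'].T@(np.r_[fw(x,y),z]-f['t'])); u,v=q[:2]/q[2]; return [round((u-247+.5)*4-.5,1),round((v-94+.5)*4-.5,1)]
print('plate end',pr(-.08,.046),'fence top edge',pr(-.08,.056),'holes',pr(-.062,.046),pr(.002,.046),'lip',pr(-.076,.041),pr(-.06,.041),pr(0,.041),pr(.016,.041),'grip top',pr(.021,.091),pr(.043,.091),'if 1mm gap',pr(-.079,.046))
```

```text
plate end [np.float64(285.0), np.float64(546.4)] fence top edge [np.float64(285.0), np.float64(563.4)] holes [np.float64(284.9), np.float64(483.2)] [np.float64(284.5), np.float64(239.7)] lip [np.float64(285.0), np.float64(524.6)] [np.float64(284.9), np.float64(468.7)] [np.float64(284.5), np.float64(243.3)] [np.float64(284.4), np.float64(178.6)] grip top [np.float64(284.0), np.float64(196.6)] [np.float64(283.8), np.float64(87.9)] if 1mm gap [np.float64(285.0), np.float64(543.0)]
```

The plate end (row 550), the holes (rows 487 and 242) and the lips all match the seated position to within about 0.3 mm. The band below the plate is the fence's inner face, not a gap.

```bash
python3 -c "
from plant import bot
print(bot.sign_off())"
```

```text
the job is handed in; nothing more can be done
None
```

The two-hole plate lies flat on the rim between the lips, held between fence and stop with no visible gap; the arm is clear and the job was handed in at about 20.5 s of the 64 s allowed.

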